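# Shut the gold analyser and start the measurement

## Robot

A 6-joint arm with a two-finger parallel gripper is mounted at the origin on the work surface. World frame = base frame: x ahead of the robot, y to its left, z up, the work surface at z = 0. Lengths are in m, angles in degrees, forces in N, time in s.
With the tool pointing down it reaches from about 0.4 to 0.825 m from the base axis. Payload 7 kg.
Tool frame: the origin (TCP) lies on the centre line of the jaws, within the pads' length; the fingertips stand 22 mm ahead of it and the grasp point (between the pads) lies 3 mm ahead of it (ctrl.finger_overhang is the distance from the TCP to the fingertips, in m); z points along the fingers, y is the line along which they close (so a half turn about z gives the same grasp; the last joint's range is limited). The gripper opens to 88 mm and grips with 3 to 60 N. Pads are 19 mm wide; open, the fingers measure 130 mm over their backs; the gripper's body (78 mm by 193 mm) begins 47 mm behind the grasp point.
Start: joints at [-50.185, 20.546, 0.682, 0, -70.136, -16.507], TCP at [0.267, -0.62, 0.249] pointing down, gripper open.
Joint ranges: [-176.03, 176.03], [-82.01, 121.73], [-58.28, 71.71], [-173.87, 95.51], [-174.79, -0.11], [-173.66, 173.66]. Speed limits (degrees/s): [136.94, 136.94, 172.46, 180, 180, 180].

## Interface

Orientations are given as [roll, pitch, yaw] about the fixed x, y, z axes, in that order (R = Rz(yaw) Ry(pitch) Rx(roll)).
In Python, from plant import ctrl gives the robot as it stands. The module is installed in compiled form; this text tells all that it offers.
- The arm moves only by the shell command python3 -m creep 'ROWS'. ROWS is JSON, a list of rows, each an object with "grip": the closure, from 0 (fully open) to 1 (shut); "delta_pos": the shift along the tool's x, y, z scaled (see below), a list of three; "rotation": the turn, a rotation vector about the tool's x, y, z scaled (see below), a list of three. A call has 1 to 5 rows; each row is the pose to reach, as a shift and turn from the pose commanded when the call began, along the tool's axes at that moment; what a row does not reach only later rows make up. The controller multiplies each number of a shift by 10 cm and each number of a turn by pi/2 rad. A row lasts 1/10 s, in which the tool goes at most 50 mm and 8.59 degrees, less where a joint would pass 70% of its speed; a pose out of reach is approached as far as the arm can. A call with a number of a shift or a turn outside -1 to 1 is refused whole. A call with a gripper value outside its range is refused whole. The fingers move at their own pace and stop on an object; the grip force is fixed at half the most. Time passes only in rows, so rows that repeat a pose let the fingers close. It gives the time, the measured TCP pose, the force, the opening and the grip force at its end, in the units of the state.
- ctrl.get_obs(): the state, without advancing time (a new reading comes with each control period).
- ctrl.snapshot(name): name is "side" or "top"; returns a dict with "color" (480x640x3 uint8, red, green, blue), "intrinsics" (3x3 intrinsics, pixels), "distortion" ([k1, k2, p1, p2, k3] as OpenCV has them; the pictures are not rectified), "R" (3x3) and "t" (3): a world point X has camera coordinates R X + t. Camera axes: x right, y down, z forward; pixel columns grow to the right and rows downward; lengths in m; the calibration is good to about 2 mm. A picture is of the moment at which its call begins. There is no depth.
- ctrl.close_job(): hands the job in; it is judged then, once.
The state is a dict: "clock": time; "joint_pos": joint angles; "qvel": joint speeds; "tau": joint torques, N m; "tool_pos": TCP position; "orientation": TCP orientation; "force": force on the tool from outside, world axes, zero at the start; "moment": the same for the moment, N m; "opening": finger opening in m; "gripper_force": force on a finger pad.
Only numpy, scipy, OpenCV 4.12 (cv2) and the standard library are available. Lean on these libraries where they do the work, as an engineer would, in place of code of your own. Each camera call takes 0.05 s, during which the arm holds its last target. There are 200 camera calls.

## Task

The gold sample is already on the measuring window of the bench analyser. Lower the lid gently until it is fully shut, then press the green start button on the sloping front panel all the way down and let it come back up. Do not press start while the lid is open, keep off the red stop button, and leave the sample and everything else on the bench where they lie.

Things in the scene. Friction and masses are not known exactly. Their poses are not given: they have to be found in the camera images.
- analyser: Fixed grey bench analyser, 260 wide, 366 deep, 187 mm high shut. Origin on the bench under the chamber; x from its front to its rear, z up. Chamber x -100 to 90 mm, open top at z 160; rear housing x 90 to 200, z 187. Front console 240 mm wide: key panel slopes up from x -166, z 12 to x -98, z 69 mm. Shut lid's lip overhangs the panel to x -133 mm at z 160 to 187. Place and yaw vary.
- lid (a joint): Opening angle of the lid, rad: 0 shut, 1.0 at its stop; starts 0.45 to 0.8. Grey plate 206 mm deep, 260 wide, 27 thick, white inset on top, black grip pad on the front lip. Hinged at the rear of the chamber, it swings up and to the rear; a stiff damped hinge holds it wherever it is left. Pushing it down near the front edge takes about 2 to 6 N.
- lid_push (a point): Point on the lid's outer (top) face, on its middle line, 31 mm behind its front edge. The frame turns with the lid: z out of the top face, y along the hinge, x from the front edge towards the hinge. The hinge axis passes at x +185 mm, z -22 mm of this frame. With the lid shut the point is 187 mm above the bench.
- start (a joint): Travel of the green start button, m: 0 up, 0.006 fully down. It is sprung: 1.5 N starts it, 5 N holds it fully down; it comes back by itself.
- start_top (a point): Centre of the top of the green start cap (32 mm across, 10 mm proud of a 48 mm black bezel), about 61 mm above the bench, at the panel's -y end. z points out along the button's axis, 40 degrees from vertical, towards the front: press along -z. y runs along the panel. The shut lid's lip is 100 mm above: no room for the gripper's body there, so come in along the axis.
- stop (a joint): Travel of the red stop button, m: 0 up, 0.006 fully down. Cap 24 mm across, in a black bezel 40 mm across, 90 mm from the start button along the panel's +y. Not to be pressed.
- window (a point): Centre of the measuring window on the stage inside the chamber, where the sample lies.
- sample: Loose gold disc, 28 mm across, 5 mm thick, on the measuring window inside the chamber; origin at the centre of its underside. Must stay there.
- disc_a: Loose silver reference disc, 24 mm across, 6 mm thick, on the bench in front of the analyser.
- disc_b: Loose white reference disc, 28 mm across, 8 mm thick, on the bench in front of the analyser.
- needle_case: Loose clear case of test needles, 165 x 22 mm, 13 mm high, on the bench in front of the analyser.
- tweezers: Loose steel tweezers, about 120 mm long, 8 mm high, on the bench in front of the analyser.
- mouse: Loose black computer mouse, 112 x 60 mm, 38 mm high, on a blue fixed pad.
- tray: Loose dark wooden jewellery tray, 130 x 170 mm, 22 mm high.
- loupe: Loose folded steel loupe, about 72 mm long, 12 mm high, lying on top of the analyser's rear housing.

How it is judged:
By the outcome, as a careful person would: the job done as asked, in the order asked, and still so for the second after the job is handed in, with the robot touching nothing.
It also fails if it takes over 48 s, if anything falls off the work surface, if the arm or the gripper's body presses on something with over 40 N, if the wrist force passes 120 N, or if a joint passes its speed limit or range.

## Working session

There is one attempt and no reset: what is moved stays moved. The work goes in short steps, Python scripts to look and compute and a shell command to move; the robot and the scene stay as the last step left them, time stands still between calls to the robot, and variables do not carry over. Pictures are saved under pics/ and viewed, at most 10 in all, crops included, and the job is handed in when it is done.

```bash
mkdir -p pics; python3 - <<'E'
from plant import ctrl
import cv2,pickle
for n in("side","top"):
    s=ctrl.snapshot(n); pickle.dump(s,open(n+".pkl","wb"))
    cv2.imwrite(f"pics/{n}0.png",s["color"][:,:,::-1]); print(n,s["intrinsics"],s["distortion"],s["R"],s["t"])
print(ctrl.get_obs(),ctrl.finger_overhang)
E
```

```text
side [[602.49525657   0.         325.0005407 ]
 [  0.         602.49525657 228.75833261]
 [  0.           0.           1.        ]] [-0.11022495  0.          0.          0.          0.        ] [[ 0.33077067  0.94368925 -0.00643133]
 [ 0.89309118 -0.31522309 -0.32097125]
 [-0.30492442  0.10042412 -0.9470671 ]] [-0.20710125 -0.46320699  1.59402838]
top [[572.8187173    0.         323.84662714]
 [  0.         572.8187173  235.63448813]
 [  0.           0.           1.        ]] [0.03156037 0.         0.         0.         0.        ] [[-1.84211988e-02 -9.99828106e-01 -2.10164896e-03]
 [-9.88221431e-01  1.85266593e-02 -1.51905125e-01]
 [ 1.51917950e-01 -7.21379973e-04 -9.88392845e-01]] [0.03962866 0.61820021 1.269499  ]
{'clock': 0.1, 'joint_pos': array([-5.01855823e+01,  2.05870295e+01,  6.38191706e-01, -1.73235213e-02,
       -7.01358625e+01, -1.65062238e+01]), 'qvel': array([ 0.03314715, -0.14809385,  0.14594428,  0.03659658,  0.10163844,
       -0.07398008]), 'tau': array([-2.99176776e-03, -5.84162843e+01,  2.93752956e+01,  7.01542273e+00,
        1.01708501e-02, -9.33501656e-05]), 'tool_pos': array([ 0.26688531, -0.61954939,  0.24771474]), 'orientation': array([ 1.79914163e+02, -8.45226286e-03, -1.56697698e+02]), 'force': array([ 0.21661264,  0.1137161 , -0.54326957]), 'moment': array([-0.01681057, -0.01648793, -0.02859058]), 'gripper_force': 0.0, 'opening': 0.0881076913044101} 0.022
```

View pics/side0.png

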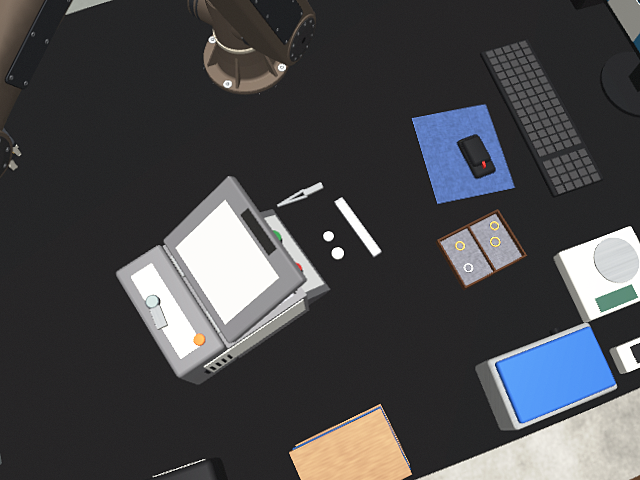

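View pics/top0.png

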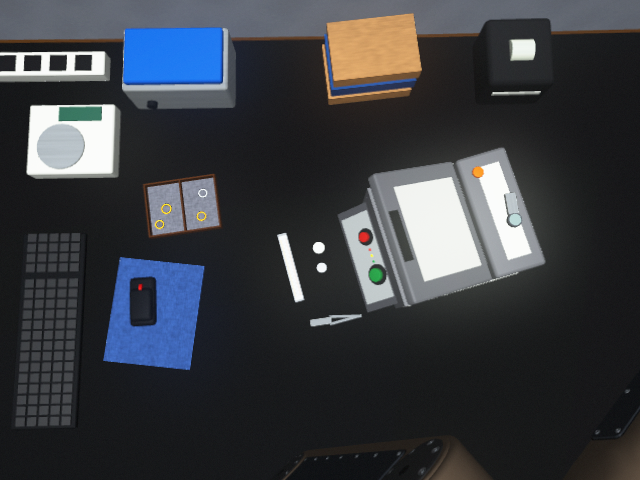

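The side view shows the analyser at about (230,280) px, with its front to the right, green at (278,236) and red at (298,267). In the top view, green is at (376,274), red at (365,237) and the lid pad at (400,236). Next I'll enlarge both.

```bash
python3 - <<'E'
import cv2
a=cv2.imread("pics/side0.png")[170:390,110:340]; b=cv2.imread("pics/top0.png")[140:320,320:550]
cv2.imwrite("pics/sc.png",cv2.resize(a[:200],None,fx=3,fy=3,interpolation=2)); cv2.imwrite("pics/tc.png",cv2.resize(b,None,fx=3,fy=3,interpolation=2))
E
```

```text
(no output)
```

View pics/sc.png

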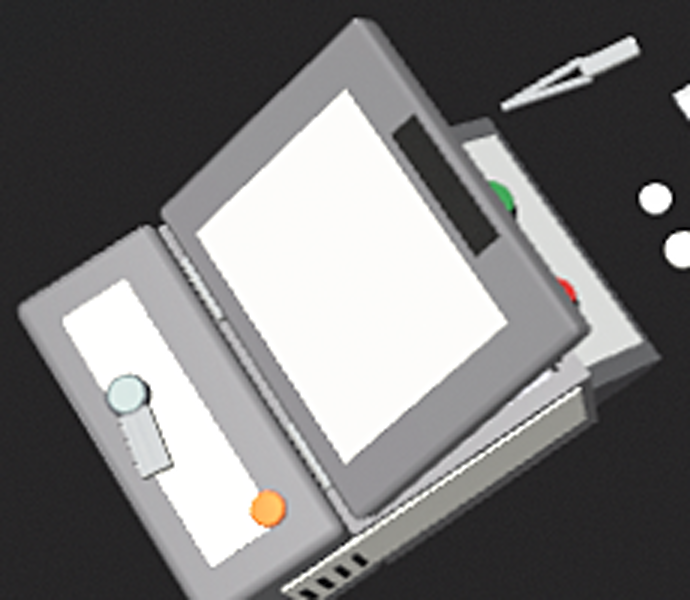

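View pics/tc.png

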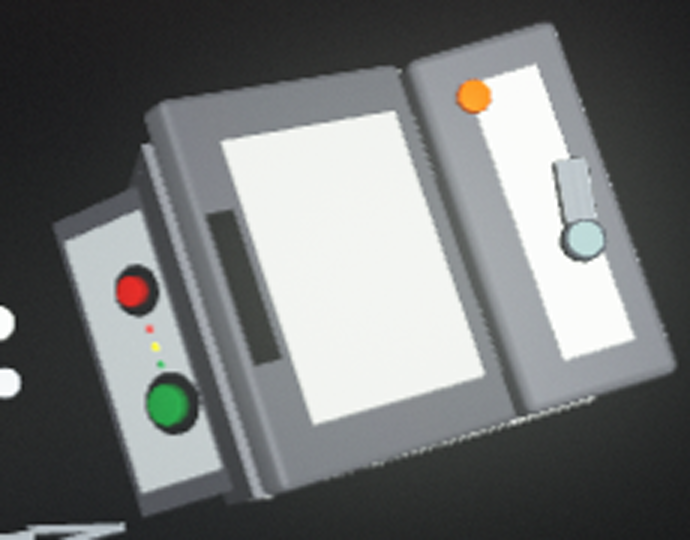

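The enlarged crops show the four corners of the inset and of the pad in both views. They also show the housing corners, the orange knob and both caps. I'll fit a model to these by least squares.

```bash
cat > h.py <<'E'
import numpy as np,cv2,pickle
from scipy.optimize import least_squares
C={n:pickle.load(open(n+".pkl","rb")) for n in("side","top")}
def proj(n,X):
    c=C[n]; return cv2.projectPoints(np.atleast_2d(np.asarray(X,float)),cv2.Rodrigues(c["R"])[0],c["t"],c["intrinsics"],np.array(c["distortion"]))[0].reshape(-1,2)
def px(n,p): return np.array(p)/3+([110,170] if n=="side" else [320,140])
def ray(n,uv):
    c=C[n]; u=cv2.undistortPoints(np.array([[uv]],float),c["intrinsics"],np.array(c["distortion"])).ravel()
    return -c["R"].T@c["t"], c["R"].T@np.array([*u,1])
def tri(a,b): return least_squares(lambda X:np.r_[proj("side",X)[0]-a,proj("top",X)[0]-b],[.5,-.2,.15]).x
def onz(n,uv,z): o,d=ray(n,uv); return o+d*(z-o[2])/d[2]
E
python3 - <<'E'
from h import *
P=dict(iFN=((347,90),(316,424)),iFF=((507,323),(222,142)),iRN=((197,234),(485,374)),iRF=((347,465),(397,112)),
pFN=((416,114),(257,366)),pFF=((497,237),(207,213)),pRN=((394,132),(281,359)),pRF=((477,255),(233,209)),
hFN=((152,228),(525,410)),hFF=((340,530),(410,65)),hRN=((20,310),(672,370)),orange=((268,508),(474,96)))
for k,(a,b) in P.items():
    X=tri(px("side",a),px("top",b)); print(k,X.round(4),(proj("top",X)-px("top",b)).round(1),(proj("side",X)-px("side",a)).round(1))
def res(q,full=False):
    x,y,yaw,th,ifr,irr,iw,pf,pr,pw=q; c,s=np.cos(yaw),np.sin(yaw); W=lambda p:np.array([x+c*p[0]-s*p[1],y+s*p[0]+c*p[1],p[2]])
    def L(u,v,w=.0):# u distance from hinge toward front, lid
        return W([.083-u*np.cos(th)+.022*-0 + .022*np.sin(th), v, .165+u*np.sin(th)+.022*np.cos(th)])
    M=dict(iFN=L(ifr,-iw),iFF=L(ifr,iw),iRN=L(irr,-iw),iRF=L(irr,iw),pFN=L(pf,-pw),pFF=L(pf,pw),pRN=L(pr,-pw),pRF=L(pr,pw),hFN=W([.09,-.13,.187]),hFF=W([.09,.13,.187]),hRN=W([.2,-.13,.187]))
    r={k:np.r_[proj("side",M[k])[0]-px("side",P[k][0]),proj("top",M[k])[0]-px("top",P[k][1])]*(.5 if k[0]=='h' else 1) for k in M}
    if full: print({k:v.round(1) for k,v in r.items()}); return W,L
    return np.concatenate(list(r.values()))
f=least_squares(res,[.5,-.25,-1.3,.6,.18,.03,.09,.2,.18,.05]); print(f.x.round(4),np.degrees(f.x[2]),f.cost)
W,L=res(f.x,True); print("push",L(.185,0), "axis y",W([0,1,0])-W([0,0,0]))
for z in(.059,.061,.063): print("green",onz("top",px("top",(167,405)),z),"red",onz("top",px("top",(131,291)),z))
x,y,yaw=f.x[:3];R=np.array([[np.cos(yaw),-np.sin(yaw)],[np.sin(yaw),np.cos(yaw)]])
for p in((167,405),(131,291)): print("in analyser",R.T@(onz("top",px("top",p),.061)[:2]-[x,y]))
g=onz("top",px("top",(167,405)),.061);print("green in side crop",(proj("side",g)-[110,170])*3)
E
```

```text
iFN [ 0.4948 -0.16    0.2659] [[-0.8 -0.2]] [[-0.9  0. ]]
iFF [ 0.6779 -0.1085  0.2642] [[-0.5 -0.1]] [[-0.5  0. ]]
iRN [ 0.531  -0.2881  0.1954] [[-0.3 -0.1]] [[-0.3  0. ]]
iRF [ 0.7144 -0.2377  0.1916] [[-1.2 -0.2]] [[-1.1  0. ]]
pFN [ 0.5309 -0.1224  0.2782] [[-1.  -0.2]] [[-1.  0.]]
pFF [ 0.6279 -0.0964  0.2806] [[0.1 0. ]] [[ 0.1 -0. ]]
pRN [ 0.5356 -0.139   0.272 ] [[-0.7 -0.2]] [[-0.8  0. ]]
pRF [ 0.6321 -0.1129  0.2724] [[-0.5 -0.1]] [[-0.5  0. ]]
hFN [ 0.508  -0.3201  0.1731] [[-0.2 -0. ]] [[-0.2 -0. ]]
hFF [ 0.7513 -0.2541  0.1769] [[-0.1 -0. ]] [[-0.1  0. ]]
hRN [ 0.5339 -0.4228  0.1706] [[-0.1 -0. ]] [[-0.1 -0. ]]
orange [ 0.7246 -0.2934  0.19  ] [[-0.3 -0.1]] [[-0.3  0. ]]
[ 0.6039 -0.1957 -1.2968  0.4812  0.1773  0.0269  0.0951  0.2064  0.1871
  0.05  ] -74.30067463797266 14.575729419725644
{'iFN': array([-0.8,  0. , -0.8, -0.4]), 'iFF': array([-0.5, -0.2, -0.4, -0.5]), 'iRN': array([-0.5, -0.1, -0. , -0.2]), 'iRF': array([-1.1, -0.7, -1. , -0.8]), 'pFN': array([-1.3,  0.1, -0.6, -0.6]), 'pFF': array([ 0.4, -0.1, -0.3,  0.1]), 'pRN': array([-0.8,  0.5, -0.6, -0.4]), 'pRF': array([-0.1,  0.3, -0.9, -0.2]), 'hFN': array([-0.7, -2.3,  0.4,  0.9]), 'hFF': array([ 1.3, -0.4, -1.2, -1.2]), 'hRN': array([-1.6, -1.2,  1.7, -0.2])}
push [ 0.58475972 -0.12756465  0.27012109] axis y [0.96269493 0.27058911 0.        ]
green [ 0.52512639 -0.08692857  0.059     ] red [ 0.61218314 -0.06243421  0.059     ]
green [ 0.52496149 -0.08674867  0.061     ] red [ 0.61188324 -0.06229229  0.061     ]
green [ 0.5247966  -0.08656878  0.063     ] red [ 0.61158335 -0.06215037  0.063     ]
in analyser [-0.12628747 -0.04652309]
in analyser [-0.12631142  0.04377367]
green in side crop [[492.17450596 193.9691716 ]]
```

The fit is consistent: yaw -74.3°, lid 0.48 rad, push point (0.585, -0.128, 0.270), and start_top (0.525, -0.087, 0.061). Green and red come out 90 mm apart, as stated. I'll raise the arm, turn it and close the fingers.

```bash
python3 -m creep '[{"grip":1,"delta_pos":[0,0,-0.2],"rotation":[0,0,-0.09]},{"grip":1,"delta_pos":[0,0,-0.4],"rotation":[0,0,-0.18]},{"grip":1,"delta_pos":[0,0,-0.6],"rotation":[0,0,-0.27]},{"grip":1,"delta_pos":[0,0,-0.8],"rotation":[0,0,-0.36]},{"grip":1,"delta_pos":[0,0,-1],"rotation":[0,0,-0.45]}]'
python3 -m creep '[{"grip":1,"delta_pos":[0,0,-0.15],"rotation":[0,0,-0.09]},{"grip":1,"delta_pos":[0,0,-0.3],"rotation":[0,0,-0.18]},{"grip":1,"delta_pos":[0,0,-0.45],"rotation":[0,0,-0.27]},{"grip":1,"delta_pos":[0,0,-0.6],"rotation":[0,0,-0.36]},{"grip":1,"delta_pos":[0,0,-0.7],"rotation":[0,0,-0.45]}]'
python3 -c "
from plant import ctrl;print(ctrl.get_obs())"
```

```text
clock: 0.6
tool_pos: [0.267, -0.6197, 0.3489]
orientation: [180.0, 0.0, -115.9]
force: [0.7, -1.3, 0.7]
opening: 0.0534
gripper_force: 0.0
clock: 1.1
tool_pos: [0.267, -0.62, 0.4193]
orientation: [180.0, -0.0, -75.4]
force: [-1.2, -0.1, 0.5]
opening: 0.0134
gripper_force: 0.0
{'clock': 1.1, 'joint_pos': array([-5.01850469e+01,  1.77620721e+01,  1.82057519e+01,  6.33159497e-03,
       -9.04308273e+01,  6.48280899e+01]), 'qvel': array([ 2.67542578e-02,  1.27234657e-01,  1.15377583e+01, -1.74984705e-01,
       -1.18840989e+01,  8.04536826e+01]), 'tau': array([ 2.87616765e-02, -5.60626245e+01,  3.05319643e+01,  7.32190713e+00,
        2.97598019e-01, -2.33632788e+00]), 'tool_pos': array([ 0.26704924, -0.61995618,  0.41929279]), 'orientation': array([ 1.79999736e+02, -1.43249423e-02, -7.53570054e+01]), 'force': array([-1.15145264, -0.07703217,  0.52656026]), 'moment': array([0.00903187, 0.14073821, 0.02893458]), 'gripper_force': 0.0, 'opening': 0.013364651781090425}
```

```bash
python3 -m creep '[{"grip":1,"delta_pos":[0,0,0],"rotation":[0,0,-0.016]}]'
for i in 1 2 3 4; do :; done
python3 -m creep '[{"grip":1,"delta_pos":[-0.2,-0.22,0],"rotation":[0,0,0]},{"grip":1,"delta_pos":[-0.4,-0.44,0],"rotation":[0,0,0]},{"grip":1,"delta_pos":[-0.6,-0.66,0],"rotation":[0,0,0]},{"grip":1,"delta_pos":[-0.78,-0.88,0],"rotation":[0,0,0]}]'
python3 -m creep '[{"grip":1,"delta_pos":[-0.2,-0.22,0],"rotation":[0,0,0]},{"grip":1,"delta_pos":[-0.4,-0.44,0],"rotation":[0,0,0]},{"grip":1,"delta_pos":[-0.6,-0.66,0],"rotation":[0,0,0]},{"grip":1,"delta_pos":[-0.78,-0.88,0],"rotation":[0,0,0]}]'
python3 -m creep '[{"grip":1,"delta_pos":[-0.2,-0.22,0],"rotation":[0,0,0]},{"grip":1,"delta_pos":[-0.4,-0.44,0],"rotation":[0,0,0]},{"grip":1,"delta_pos":[-0.6,-0.66,0],"rotation":[0,0,0]},{"grip":1,"delta_pos":[-0.78,-0.88,0],"rotation":[0,0,0]}]'
python3 -m creep '[{"grip":1,"delta_pos":[-0.2,-0.22,0],"rotation":[0,0,0]},{"grip":1,"delta_pos":[-0.4,-0.44,0],"rotation":[0,0,0]},{"grip":1,"delta_pos":[-0.6,-0.66,0],"rotation":[0,0,0]},{"grip":1,"delta_pos":[-0.78,-0.88,0],"rotation":[0,0,0]}]'
python3 -m creep '[{"grip":1,"delta_pos":[-0.2,-0.22,0],"rotation":[0,0,0]},{"grip":1,"delta_pos":[-0.4,-0.44,0],"rotation":[0,0,0]},{"grip":1,"delta_pos":[-0.6,-0.66,0],"rotation":[0,0,0]},{"grip":1,"delta_pos":[-0.78,-0.88,0],"rotation":[0,0,0]}]'
python3 -c "
from plant import ctrl;print(ctrl.get_obs()['joint_pos'])"
```

```text
clock: 1.2
tool_pos: [0.2672, -0.6202, 0.4198]
orientation: [-180.0, -0.1, -74.1]
force: [0.9, 0.0, 0.8]
opening: 0.0056
gripper_force: 0.0
clock: 1.6
tool_pos: [0.3308, -0.5197, 0.4175]
orientation: [180.0, 0.1, -74.5]
force: [0.1, -0.1, 0.4]
opening: 0.0003
gripper_force: 0.0
clock: 2.0
tool_pos: [0.3944, -0.4206, 0.4176]
orientation: [180.0, 0.1, -74.4]
force: [0.8, -0.2, -0.4]
opening: 0.0002
gripper_force: 0.0
clock: 2.4
tool_pos: [0.4578, -0.3216, 0.4176]
orientation: [180.0, 0.1, -74.4]
force: [0.8, 0.8, 0.4]
opening: 0.0004
gripper_force: 0.0
clock: 2.8
tool_pos: [0.5214, -0.2227, 0.4176]
orientation: [179.9, 0.0, -74.4]
force: [0.5, 0.2, -0.3]
opening: 0.0002
gripper_force: 0.0
clock: 3.2
tool_pos: [0.5849, -0.1238, 0.4176]
orientation: [179.9, 0.0, -74.4]
force: [0.4, 0.2, 0.0]
opening: 0.0002
gripper_force: 0.0
[ 6.74816473e+00  9.90383128e+00  7.70797351e+00 -2.29551970e-02
 -8.78716741e+01  8.81234879e+00]
```

```bash
python3 -m creep '[{"grip":1,"delta_pos":[0.01,0,0.3],"rotation":[0,0,0]},{"grip":1,"delta_pos":[0.02,0,0.6],"rotation":[0,0,0]},{"grip":1,"delta_pos":[0.04,0,0.85],"rotation":[0,0,0]},{"grip":1,"delta_pos":[0.04,0,1],"rotation":[0,0,0]},{"grip":1,"delta_pos":[0.04,0,1],"rotation":[0,0,0]}]'
python3 -m creep '[{"grip":1,"delta_pos":[0,0,0.06],"rotation":[0,0,0]},{"grip":1,"delta_pos":[0,0,0.12],"rotation":[0,0,0]},{"grip":1,"delta_pos":[0,0,0.16],"rotation":[0,0,0]},{"grip":1,"delta_pos":[0,0,0.2],"rotation":[0,0,0]},{"grip":1,"delta_pos":[0,0,0.2],"rotation":[0,0,0]}]'
python3 -m creep '[{"grip":1,"delta_pos":[-0.01,0,0.02],"rotation":[0,0,0]},{"grip":1,"delta_pos":[-0.02,0,0.04],"rotation":[0,0,0]},{"grip":1,"delta_pos":[-0.03,0,0.06],"rotation":[0,0,0]},{"grip":1,"delta_pos":[-0.04,0,0.08],"rotation":[0,0,0]},{"grip":1,"delta_pos":[-0.05,0,0.1],"rotation":[0,0,0]}]'
python3 -m creep '[{"grip":1,"delta_pos":[-0.01,0,0.02],"rotation":[0,0,0]},{"grip":1,"delta_pos":[-0.02,0,0.04],"rotation":[0,0,0]},{"grip":1,"delta_pos":[-0.03,0,0.06],"rotation":[0,0,0]},{"grip":1,"delta_pos":[-0.04,0,0.08],"rotation":[0,0,0]},{"grip":1,"delta_pos":[-0.05,0,0.1],"rotation":[0,0,0]}]'
```

```text
clock: 3.7
tool_pos: [0.5843, -0.1287, 0.315]
orientation: [179.7, 0.1, -74.4]
force: [-0.8, -0.7, 0.5]
opening: 0.0002
gripper_force: 0.0
clock: 4.2
tool_pos: [0.5856, -0.129, 0.2982]
orientation: [180.0, 0.0, -74.3]
force: [0.3, -0.3, 0.1]
opening: 0.0003
gripper_force: 0.0
clock: 4.7
tool_pos: [0.5845, -0.124, 0.2886]
orientation: [-180.0, -0.0, -74.2]
force: [0.3, 1.2, 2.2]
opening: 0.0005
gripper_force: 1.0
clock: 5.2
tool_pos: [0.5831, -0.1192, 0.2784]
orientation: [-180.0, 0.0, -74.2]
force: [0.5, 0.3, 2.3]
opening: 0.0004
gripper_force: 0.9
```

```bash
python3 -m creep '[{"grip":1,"delta_pos":[-0.014,0,0.03],"rotation":[0,0,0]},{"grip":1,"delta_pos":[-0.028,0,0.06],"rotation":[0,0,0]},{"grip":1,"delta_pos":[-0.042,0,0.09],"rotation":[0,0,0]},{"grip":1,"delta_pos":[-0.056,0,0.12],"rotation":[0,0,0]},{"grip":1,"delta_pos":[-0.07,0,0.15],"rotation":[0,0,0]}]'
python3 -m creep '[{"grip":1,"delta_pos":[-0.012,0,0.03],"rotation":[0,0,0]},{"grip":1,"delta_pos":[-0.024,0,0.06],"rotation":[0,0,0]},{"grip":1,"delta_pos":[-0.036,0,0.09],"rotation":[0,0,0]},{"grip":1,"delta_pos":[-0.048,0,0.12],"rotation":[0,0,0]},{"grip":1,"delta_pos":[-0.06,0,0.15],"rotation":[0,0,0]}]'
python3 -m creep '[{"grip":1,"delta_pos":[-0.01,0,0.03],"rotation":[0,0,0]},{"grip":1,"delta_pos":[-0.02,0,0.06],"rotation":[0,0,0]},{"grip":1,"delta_pos":[-0.03,0,0.09],"rotation":[0,0,0]},{"grip":1,"delta_pos":[-0.04,0,0.12],"rotation":[0,0,0]},{"grip":1,"delta_pos":[-0.05,0,0.15],"rotation":[0,0,0]}]'
python3 -m creep '[{"grip":1,"delta_pos":[-0.006,0,0.03],"rotation":[0,0,0]},{"grip":1,"delta_pos":[-0.012,0,0.06],"rotation":[0,0,0]},{"grip":1,"delta_pos":[-0.018,0,0.09],"rotation":[0,0,0]},{"grip":1,"delta_pos":[-0.024,0,0.12],"rotation":[0,0,0]},{"grip":1,"delta_pos":[-0.03,0,0.14],"rotation":[0,0,0]}]'
python3 -m creep '[{"grip":1,"delta_pos":[-0.002,0,0.01],"rotation":[0,0,0]},{"grip":1,"delta_pos":[-0.004,0,0.02],"rotation":[0,0,0]},{"grip":1,"delta_pos":[-0.006,0,0.03],"rotation":[0,0,0]},{"grip":1,"delta_pos":[-0.008,0,0.04],"rotation":[0,0,0]},{"grip":1,"delta_pos":[-0.01,0,0.05],"rotation":[0,0,0]}]'
```

```text
clock: 5.7
tool_pos: [0.5811, -0.1125, 0.2633]
orientation: [180.0, -0.0, -74.3]
force: [0.0, -0.2, 2.5]
opening: 0.0005
gripper_force: 0.9
clock: 6.2
tool_pos: [0.5795, -0.1069, 0.2483]
orientation: [180.0, -0.0, -74.3]
force: [0.7, -0.7, 1.6]
opening: 0.0005
gripper_force: 0.8
clock: 6.7
tool_pos: [0.578, -0.102, 0.2332]
orientation: [180.0, -0.0, -74.3]
force: [1.2, -1.8, 2.6]
opening: 0.0003
gripper_force: 0.7
clock: 7.2
tool_pos: [0.5773, -0.0991, 0.2192]
orientation: [180.0, -0.0, -74.3]
force: [-0.3, -1.2, 1.6]
opening: 0.0004
gripper_force: 0.7
clock: 7.7
tool_pos: [0.5771, -0.0982, 0.2145]
orientation: [-180.0, 0.0, -74.3]
force: [0.9, -1.2, 1.4]
opening: 0.0006
gripper_force: 0.6
```

Now the last 5 mm, slowly, until the force rises.

```bash
python3 -m creep '[{"grip":1,"delta_pos":[0,0,0.01],"rotation":[0,0,0]},{"grip":1,"delta_pos":[0,0,0.02],"rotation":[0,0,0]},{"grip":1,"delta_pos":[0,0,0.03],"rotation":[0,0,0]},{"grip":1,"delta_pos":[0,0,0.035],"rotation":[0,0,0]},{"grip":1,"delta_pos":[0,0,0.04],"rotation":[0,0,0]}]'
python3 -m creep '[{"grip":1,"delta_pos":[0,0,0.005],"rotation":[0,0,0]},{"grip":1,"delta_pos":[0,0,0.01],"rotation":[0,0,0]},{"grip":1,"delta_pos":[0,0,0.01],"rotation":[0,0,0]}]'
```

```text
clock: 8.2
tool_pos: [0.5771, -0.098, 0.2105]
orientation: [-180.0, 0.0, -74.2]
force: [-0.4, 1.7, 2.0]
opening: 0.0005
gripper_force: 0.7
clock: 8.5
tool_pos: [0.5772, -0.0982, 0.2095]
orientation: [-180.0, -0.0, -74.3]
force: [-0.6, 0.5, 1.2]
opening: 0.0001
gripper_force: 0.2
```

```bash
for i in 1; do python3 -m creep '[{"grip":1,"delta_pos":[0,0,0.005],"rotation":[0,0,0]},{"grip":1,"delta_pos":[0,0,0.01],"rotation":[0,0,0]},{"grip":1,"delta_pos":[0,0,0.01],"rotation":[0,0,0]}]'; done
python3 -m creep '[{"grip":1,"delta_pos":[0,0,0.005],"rotation":[0,0,0]},{"grip":1,"delta_pos":[0,0,0.01],"rotation":[0,0,0]},{"grip":1,"delta_pos":[0,0,0.01],"rotation":[0,0,0]}]'
```

```text
clock: 8.8
tool_pos: [0.5772, -0.0982, 0.2093]
orientation: [-180.0, -0.0, -74.2]
force: [-2.3, 1.6, 6.2]
opening: 0.0005
gripper_force: 3.2
clock: 9.1
tool_pos: [0.5772, -0.0982, 0.2092]
orientation: [-179.9, -0.0, -74.2]
force: [-4.4, 2.8, 12.4]
opening: 0.0006
gripper_force: 6.2
```

The lid stopped at a tip height of 0.187 m with the force rising, so it is shut. I'll retreat, move ahead of the lip and tilt.

```bash
python3 -m creep '[{"grip":1,"delta_pos":[0,0,-0.05],"rotation":[0,0,0]},{"grip":1,"delta_pos":[0,0,-0.2],"rotation":[0,0,0]},{"grip":1,"delta_pos":[0,0,-0.45],"rotation":[0,0,0]},{"grip":1,"delta_pos":[0,0,-0.7],"rotation":[0,0,0]},{"grip":1,"delta_pos":[0,0,-0.9],"rotation":[0,0,0]}]'
python3 -m creep '[{"grip":1,"delta_pos":[-0.2,0.1,0],"rotation":[0,0,0]},{"grip":1,"delta_pos":[-0.4,0.2,0],"rotation":[0,0,0]},{"grip":1,"delta_pos":[-0.6,0.3,0],"rotation":[0,0,0]},{"grip":1,"delta_pos":[-0.8,0.4,0],"rotation":[0,0,0]},{"grip":1,"delta_pos":[-1,0.46,0],"rotation":[0,0,0]}]'
python3 -m creep '[{"grip":1,"delta_pos":[0,0,0],"rotation":[0,0.09,0]},{"grip":1,"delta_pos":[0,0,0],"rotation":[0,0.18,0]},{"grip":1,"delta_pos":[0,0,0],"rotation":[0,0.27,0]},{"grip":1,"delta_pos":[0,0,0],"rotation":[0,0.36,0]},{"grip":1,"delta_pos":[0,0,0],"rotation":[0,0.444,0]}]'
python3 -m creep '[{"grip":1,"delta_pos":[0,0,0],"rotation":[0,0,0]},{"grip":1,"delta_pos":[0,0,0],"rotation":[0,0,0]}]'
python3 - <<'E'
from h import *
from plant import ctrl
from scipy.spatial.transform import Rotation as Ro
o=ctrl.get_obs(); R=Ro.from_euler('xyz',o["orientation"],degrees=True).as_matrix(); print(R.round(3),o["joint_pos"].round(1))
n=np.array([-.174,.619,.766]); g=np.array([.5262,-.0866,.061])
print("to standoff (x100mm)",(R.T@(g+n*.122-o["tool_pos"])*10).round(3))
for n in("top","side"):
    s=ctrl.snapshot(n); cv2.imwrite(f"pics/{n}1.png",s["color"][:,:,::-1])
a=cv2.imread("pics/top1.png")[120:330,300:560];b=cv2.imread("pics/side1.png")[170:380,100:360]
cv2.imwrite("pics/both1.png",cv2.resize(np.hstack([a,b]),None,fx=1.5,fy=1.5))
E
```

```text
clock: 9.6
tool_pos: [0.5772, -0.0984, 0.2989]
orientation: [-180.0, -0.0, -74.3]
force: [-0.2, 0.4, -0.1]
opening: 0.0003
gripper_force: 0.0
clock: 10.1
tool_pos: [0.5047, -0.0141, 0.2975]
orientation: [180.0, -0.0, -74.3]
force: [-0.1, -0.5, -0.0]
opening: 0.0002
gripper_force: 0.0
clock: 10.6
tool_pos: [0.5059, -0.0137, 0.2983]
orientation: [-179.8, -40.3, -74.3]
force: [-0.0, -0.5, -0.7]
opening: 0.0006
gripper_force: 0.0
clock: 10.8
tool_pos: [0.5056, -0.0139, 0.297]
orientation: [179.9, -39.9, -74.1]
force: [0.1, -0.7, 0.2]
opening: 0.0004
gripper_force: 0.0
[[ 0.21  -0.962  0.174]
 [-0.737 -0.273 -0.618]
 [ 0.642  0.002 -0.767]] [ 43.3   4.3 -38.2  36.6 -72.6 -46.6]
to standoff (x100mm) [-0.937 -0.005  1.074]
```

View pics/both1.png

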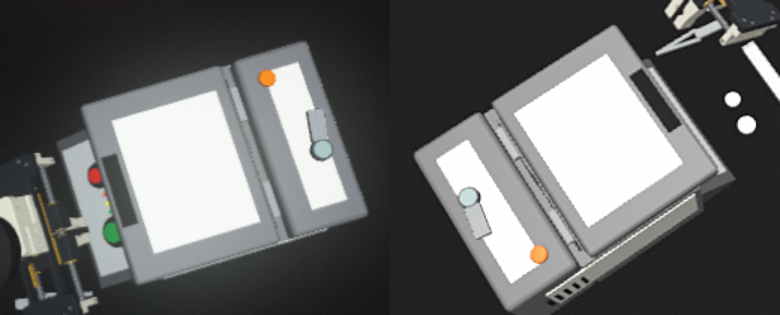

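The lid lies flat and shut in both views, and the loupe hasn't moved. Next I'll descend to the standoff on the button axis and approach.

```bash
python3 -m creep '[{"grip":1,"delta_pos":[-0.12,0,0.13],"rotation":[0,0,0]},{"grip":1,"delta_pos":[-0.24,0,0.26],"rotation":[0,0,0]},{"grip":1,"delta_pos":[-0.36,0,0.4],"rotation":[0,0,0]},{"grip":1,"delta_pos":[-0.47,0,0.53],"rotation":[0,0,0]}]'
python3 -m creep '[{"grip":1,"delta_pos":[-0.12,0,0.13],"rotation":[0,0,0]},{"grip":1,"delta_pos":[-0.24,0,0.26],"rotation":[0,0,0]},{"grip":1,"delta_pos":[-0.36,0,0.4],"rotation":[0,0,0]},{"grip":1,"delta_pos":[-0.467,0,0.53],"rotation":[0,0,0]},{"grip":1,"delta_pos":[-0.467,0,0.53],"rotation":[0,0,0]}]'
python3 -m creep '[{"grip":1,"delta_pos":[0,0,0.15],"rotation":[0,0,0]},{"grip":1,"delta_pos":[0,0,0.35],"rotation":[0,0,0]},{"grip":1,"delta_pos":[0,0,0.55],"rotation":[0,0,0]},{"grip":1,"delta_pos":[0,0,0.7],"rotation":[0,0,0]},{"grip":1,"delta_pos":[0,0,0.7],"rotation":[0,0,0]}]'
python3 - <<'E'
from h import *
from plant import ctrl
from scipy.spatial.transform import Rotation as Ro
o=ctrl.get_obs(); R=Ro.from_euler('xyz',o["orientation"],degrees=True).as_matrix()
n=np.array([-.174,.619,.766]); g=np.array([.5262,-.0866,.061])
print("to contact (mm)",(R.T@(g+n*.022-o["tool_pos"])*1000).round(1))
s=ctrl.snapshot("top"); cv2.imwrite("pics/t2.png",cv2.resize(s["color"][200:330,300:460,::-1],None,fx=4,fy=4,interpolation=2))
E
```

```text
clock: 11.3
tool_pos: [0.5055, -0.0129, 0.2268]
orientation: [-179.8, -39.8, -74.5]
force: [0.6, 0.8, 0.2]
opening: 0.0008
gripper_force: 0.0
clock: 11.8
tool_pos: [0.5044, -0.0119, 0.1553]
orientation: [179.9, -39.9, -74.3]
force: [-0.4, -0.7, -0.3]
opening: 0.0004
gripper_force: 0.0
clock: 12.3
tool_pos: [0.5169, -0.0558, 0.1027]
orientation: [180.0, -40.0, -74.4]
force: [0.5, 0.0, 0.2]
opening: 0.0004
gripper_force: 0.0
to contact (mm) [-2.2 -0.7 30.6]
```

View pics/t2.png

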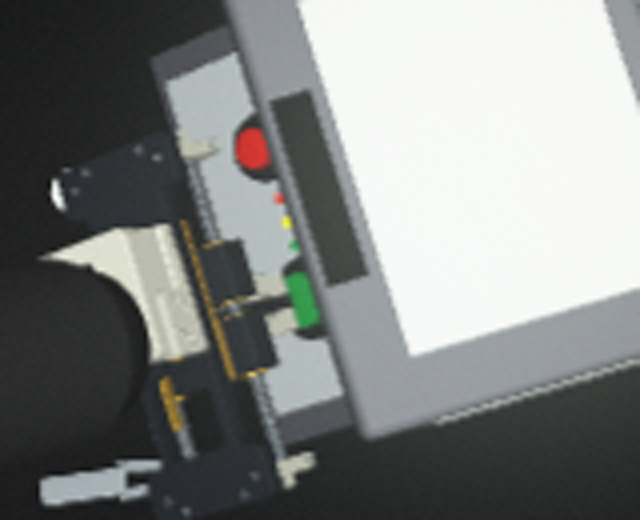

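The closed fingertips at about (275,300) in the crop point at the middle of the green cap, and the red button at (255,148) is clear. I'll approach and press slowly.

```bash
python3 -m creep '[{"grip":1,"delta_pos":[-0.01,0,0.08],"rotation":[0,0,0]},{"grip":1,"delta_pos":[-0.02,0,0.16],"rotation":[0,0,0]},{"grip":1,"delta_pos":[-0.02,0,0.22],"rotation":[0,0,0]},{"grip":1,"delta_pos":[-0.02,0,0.26],"rotation":[0,0,0]},{"grip":1,"delta_pos":[-0.02,0,0.26],"rotation":[0,0,0]}]'
python3 -m creep '[{"grip":1,"delta_pos":[0,0,0.01],"rotation":[0,0,0]},{"grip":1,"delta_pos":[0,0,0.02],"rotation":[0,0,0]},{"grip":1,"delta_pos":[0,0,0.03],"rotation":[0,0,0]},{"grip":1,"delta_pos":[0,0,0.04],"rotation":[0,0,0]},{"grip":1,"delta_pos":[0,0,0.05],"rotation":[0,0,0]}]'
python3 -m creep '[{"grip":1,"delta_pos":[0,0,0.01],"rotation":[0,0,0]},{"grip":1,"delta_pos":[0,0,0.02],"rotation":[0,0,0]},{"grip":1,"delta_pos":[0,0,0.03],"rotation":[0,0,0]}]'
```

```text
clock: 12.85
tool_pos: [0.5212, -0.0689, 0.0816]
orientation: [-180.0, -40.0, -74.3]
force: [-1.4, -0.5, -0.2]
opening: 0.0004
gripper_force: 0.0
clock: 13.35
tool_pos: [0.522, -0.0717, 0.0775]
orientation: [-180.0, -40.0, -74.2]
force: [-0.4, 1.2, 2.9]
opening: 0.0003
gripper_force: 1.2
clock: 13.65
tool_pos: [0.5225, -0.0735, 0.0752]
orientation: [-180.0, -40.0, -74.2]
force: [-1.0, 2.4, 4.2]
opening: 0.0003
gripper_force: 2.1
```

```bash
python3 -m creep '[{"grip":1,"delta_pos":[0,0,0.01],"rotation":[0,0,0]},{"grip":1,"delta_pos":[0,0,0.02],"rotation":[0,0,0]},{"grip":1,"delta_pos":[0,0,0.02],"rotation":[0,0,0]}]'
python3 -m creep '[{"grip":1,"delta_pos":[0,0,0.01],"rotation":[0,0,0]},{"grip":1,"delta_pos":[0,0,0.01],"rotation":[0,0,0]}]'
```

```text
clock: 13.95
tool_pos: [0.5229, -0.0744, 0.0742]
orientation: [-179.9, -40.0, -74.2]
force: [-10.5, 10.8, 14.2]
opening: 0.0004
gripper_force: 9.9
clock: 14.15
tool_pos: [0.523, -0.0746, 0.074]
orientation: [-179.9, -40.0, -74.2]
force: [-19.4, 18.5, 24.8]
opening: 0.0006
gripper_force: 17.2
```

The force rose smoothly from 3 to 5 N over the travel and then jumped sharply at the stop, so the button is fully down. Retreating along the axis.

```bash
python3 -m creep '[{"grip":1,"delta_pos":[0,0,-0.03],"rotation":[0,0,0]},{"grip":1,"delta_pos":[0,0,-0.1],"rotation":[0,0,0]},{"grip":1,"delta_pos":[0,0,-0.3],"rotation":[0,0,0]},{"grip":1,"delta_pos":[0,0,-0.6],"rotation":[0,0,0]},{"grip":1,"delta_pos":[0,0,-1],"rotation":[0,0,0]}]'
python3 -m creep '[{"grip":1,"delta_pos":[-0.3,0,-0.3],"rotation":[0,0,0]},{"grip":1,"delta_pos":[-0.6,0,-0.6],"rotation":[0,0,0]},{"grip":1,"delta_pos":[-0.9,0,-0.9],"rotation":[0,0,0]},{"grip":1,"delta_pos":[-1,0,-1],"rotation":[0,0,0]},{"grip":1,"delta_pos":[-1,0,-1],"rotation":[0,0,0]}]'
python3 - <<'E'
from plant import ctrl
import cv2,numpy as np
a=ctrl.snapshot("top")["color"][130:330,260:560,::-1];b=ctrl.snapshot("side")["color"][160:360,100:400,::-1]
cv2.imwrite("pics/end.png",cv2.resize(np.vstack([a,b]),None,fx=1.5,fy=1.5)); o=ctrl.get_obs();print(o["clock"],o["force"])
E
```

```text
clock: 14.65
tool_pos: [0.5038, -0.0145, 0.149]
orientation: [179.7, -40.0, -74.2]
force: [1.4, 0.2, 0.4]
opening: 0.0003
gripper_force: 0.0
clock: 15.15
tool_pos: [0.4673, 0.1241, 0.1617]
orientation: [-180.0, -39.9, -74.1]
force: [-0.2, -0.4, -0.6]
opening: 0.0002
gripper_force: 0.0
15.25 [ 0.40214845 -0.26233956 -0.10510781]
```

View pics/end.png

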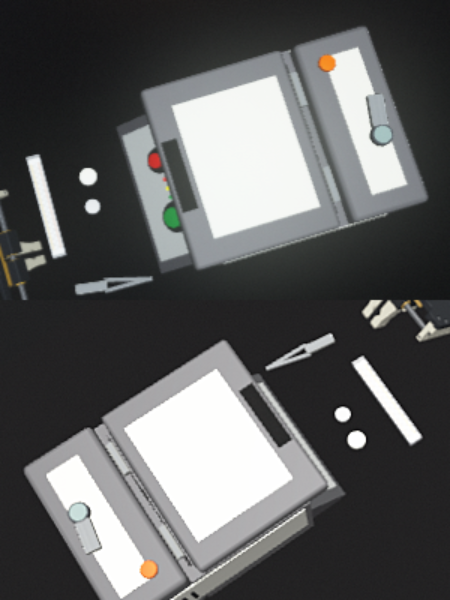

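The lid is shut, green at (172,217) is back up, red at (155,160) is untouched, and the discs, case, tweezers and loupe are where they were. The robot is clear of everything.

```bash
python3 -c "
from plant import ctrl;print(ctrl.close_job())"
```

```text
the job is handed in; nothing more can be done
None
```

I lowered the lid gently until it was shut, pressed the green start button to its stop and let it come back up, then handed the job in at about 15 s; the final pictures show the red button and the visible bench items undisturbed (the sample is hidden under the shut lid).

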